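Put the tealights away in the latched canister

TASK

Swing the brass turnbutton off the lid, lift the lid from the canister by its knob and set it down, knob up, in the middle of the cork mat. Put every tealight from the tray into the canister, then put the lid back so that it sits flat in the mouth and only then turn the turnbutton fully back across it, pointing at the knob. Leave the remotes, the coaster and the bottle where they are.

Things in the scene. Friction and masses are not known exactly. Their poses are not given: they have to be found in the camera images.
- canister_mouth (a point): round aluminium canister, fixed in place: 72 mm tall, 116 mm outside and 106 mm inside diameter, floor 5 mm thick; this point is the centre of the mouth at rim height. Its +y axis points to the steel post beside the canister that carries the turnbutton (yaw varies)
- lid_knob (a point): loose wooden lid of the canister with an upright cylindrical knob, 24 mm across and 28 mm tall; this point is the knob's centre, half-way up, z axis up. Lid disc 120 mm across, 6 mm thick, top 14 mm below this point; under the disc a bevelled plug 98 mm across reaches 8 mm down into the mouth (underside 28 mm below this point), 4 mm clear all round. Seated, this point is 20 mm above the rim; standing on the mat, 28 mm above the mat. About 160 g
- turnbutton (a joint): brass turnbutton pivoted on the steel post, turning in the horizontal plane: 0 = points straight at the lid's knob, over the lid's edge (secured, end stop); grows anticlockwise seen from above; 1.6 rad = end stop, along the edge and clear of the lid. Light friction (about 1 N at the fin), stays where it is left. Starts between 0 and 0.22
- fin (a point): upright fin on the turnbutton for turning it, 10 mm thick (along this point's x), 16 mm long (y, along the bar), 22 mm tall; this point is its centre, 30 mm from the pivot. The bar is 14 mm wide and its top lies 10 mm below this point; the fin's top is 11 mm above it. With the turnbutton at 0 the fin is 50 mm from the canister's axis
- pivot (a point): pivot of the turnbutton, on top of the steel post (24 mm square), 80 mm from the canister's axis, 6 mm above the rim; the fin turns round the vertical line through this point
- mat_top (a point): round cork mat, 160 mm across, 4 mm thick, fixed; this point is the centre of its top
- tray: shallow aluminium tray, fixed: 300 mm (its x) by 370 mm (its y), floor 2 mm thick, rim 10 mm high over the sideboard; origin under its centre. Along its -y side stands a grey tablet case, 170 mm tall, on a lever stand and leaning away, with a foot ledge reaching to y = -106 mm
- coaster_center (a point): round glazed ceramic coaster in the tray, 90 mm across, 5 mm thick, point at its centre; one tealight may stand on it
- black_remote_c (a point): black TV remote in the tray, 170 (its x) by 42 by 18 mm, point at its centre
- silver_remote_c (a point): silver remote on the sideboard, 140 (its x) by 36 by 14 mm, point at its centre
- bottle_c (a point): empty capped green glass bottle, 66 mm across, 220 mm tall, point half-way up
- tealight0_c (a point): plain beeswax tealight, a squat candle in an aluminium cup: disc 38 mm across the top (35 mm at the foot), 18 mm tall, about 20 g; this point is its centre, z axis up through the wick. There are two to four tealights in a given start, lying about on the tray
- tealight1_c (a point): plain beeswax tealight, a squat candle in an aluminium cup: disc 38 mm across the top (35 mm at the foot), 18 mm tall, about 20 g; this point is its centre, z axis up through the wick. There are two to four tealights in a given start, lying about on the tray
- tealight2_c (a point): plain beeswax tealight, a squat candle in an aluminium cup: disc 38 mm across the top (35 mm at the foot), 18 mm tall, about 20 g; this point is its centre, z axis up through the wick. There are two to four tealights in a given start, lying about on the tray
- tealight3_c (a point): plain beeswax tealight, a squat candle in an aluminium cup: disc 38 mm across the top (35 mm at the foot), 18 mm tall, about 20 g; this point is its centre, z axis up through the wick. There are two to four tealights in a given start, lying about on the tray
Not all that is in view belongs to the job. Leave any purple look-alike of the part that bears tealight2_c alone.

How it is judged (in metres and radians):
On the way, in this order (a step that is already met when the one before it is completed fails the run):
1. the turnbutton is swung clear of the lid (past 1.1 rad) (value of joint turnbutton above 1.1 rad), for 0.2 s.
2. the lid stands knob up on the cork mat, within 30 mm of its centre, let go (horizontal distance between lid_knob and mat_top below 0.03 m and z of lid_knob in the frame of mat_top below 0.034 m and angle between lid_knob's own z axis and vertical below 0.1 rad and contact force between the fingers and lid below 0.1 N), for 0.3 s.
3. every tealight is inside the canister, below its rim (horizontal distance between each of tealight0_c, tealight1_c, tealight2_c, tealight3_c and canister below 0.05 m and height (world z) of tealight0_c between 0 and 0.064 m and height (world z) of tealight1_c between 0 and 0.064 m and height (world z) of tealight2_c between 0 and 0.064 m and height (world z) of tealight3_c between 0 and 0.064 m), for 0.3 s.
4. the lid is seated flat on the canister with the turnbutton still clear (past 1.0 rad) (horizontal distance between lid_knob and canister_mouth below 0.008 m and z of lid_knob in the frame of canister_mouth between 0.0165 and 0.0235 m and angle between lid_knob's own z axis and vertical below 0.06 rad and value of joint turnbutton above 1 rad), for 0.3 s.
5. the turnbutton is turned back across the lid (below 0.2 rad) (horizontal distance between lid_knob and canister_mouth below 0.008 m and z of lid_knob in the frame of canister_mouth between 0.0165 and 0.0235 m and angle between lid_knob's own z axis and vertical below 0.06 rad and value of joint turnbutton below 0.2 rad), for 0.2 s.
At the end, for the whole second after the job is handed in: Every tealight is in the canister below the rim (centre within 50 mm of its axis), the lid is seated flat in the mouth (within 8 mm of centre, 3.5 mm of its height and 0.06 rad of level) and at rest, and the turnbutton is across it, within 0.2 rad of pointing at the knob (all of step 3 and all of step 5 and linear speed of lid below 0.02 m/s); the robot touches nothing.
It fails at once if the black remote is moved more than 40 mm (distance of black_remote_c from where it was at the start of the episode above 0.04 m).
It fails at once if the silver remote is moved more than 40 mm (distance of silver_remote_c from where it was at the start of the episode above 0.04 m).
It fails at once if the coaster is moved more than 40 mm (distance of coaster_center from where it was at the start of the episode above 0.04 m).
It fails at once if the bottle is moved more than 40 mm (distance of bottle_c from where it was at the start of the episode above 0.04 m).
Of tealight0, tealight1, tealight2, tealight3 only 2 to 4 are there at a start; the rules pass over those that are not, and their reading is None.
At some moment in a run one of tealight0, tealight1, tealight2, tealight3 may be knocked a few centimetres aside while the robot is not near it.
Once in a run the grip may slacken for a moment while it holds something.
It also fails if it takes over 210 s, if anything falls off the work surface, if the arm or the gripper's body presses on something with over 40 N, if the wrist force passes 120 N, or if a joint passes its speed limit or range.

ROBOT

A 6-joint arm with a two-finger parallel gripper is mounted at the origin on the work surface. World frame = base frame: x ahead of the robot, y to its left, z up, the work surface at z = 0. Lengths are in m, angles in degrees, forces in N, time in s.
With the tool pointing down it reaches from about 0.35 to 0.95 m from the base axis. Payload 17.4 kg.
Tool frame: the origin (TCP) lies at the centre of the arm's flange, where the gripper is bolted on; the fingertips stand 186 mm ahead of it and the grasp point (between the pads) lies 167 mm ahead of it; z points along the fingers, y is the line along which they close (so a half turn about z gives the same grasp; the last joint's range is limited). The gripper opens to 93 mm and grips with 3 to 60 N. Pads are 15 mm wide; open, the fingers measure 128 mm over their backs; the gripper's body (75 mm by 188 mm) begins 65 mm behind the grasp point.
Start: joints at [69.626, 6.646, 82.598, -0, 90.757, -2.166], TCP at [0.211, 0.641, 0.405] pointing down, gripper open.
Joint ranges: [-162.19, 162.19], [-47.58, 125.68], [4.15, 143.07], [-65.23, 245.23], [0.69, 171.88], [-170.13, 170.13]. Speed limits (degrees/s): [108.29, 108.29, 127.2, 180, 180, 180].

INTERFACE

Orientations are given as a 3x3 rotation matrix whose columns are the frame's x, y, z axes.
In Python, from workcell import * gives the robot as it stands.
- The arm moves only by the tool arm_command, never from a script. Its argument "steps" is a list of rows, each an object of numbers: "dx", "dy", "dz": the shift along the tool's x, y, z in m; "spin": the turn about the tool's z in rad. In form: [{"dx": .., "dy": .., "dz": .., "spin": ..}, ...]. A call has 1 to 10 rows; each row shifts and turns the commanded pose from where the row before left it, along the tool's axes as they then stand; what a row does not reach is not made up. A row lasts 1/10 s, in which the tool goes at most 50 mm and 8.59 degrees, less where a joint would pass 70% of its speed; a pose out of reach is approached as far as the arm can. A call with a gripper value outside its range is refused whole. "jaw" is the finger opening in m, from 0 to 0.093, set as the call begins (left out, the last holds). The fingers move at their own pace and stop on an object; "grip_force" is the grip in N (left out, the last holds). Time passes only in rows, so rows that do not move let the fingers close. It gives the time, the measured TCP pose, the force, the opening and the grip force at its end, in the units of the state.
- read_state(): the state, without advancing time (a new reading comes with each control period).
- grab_frame(name): name is "scene" or "top" or "wrist"; returns the picture (384x512x3 uint8, blue, green, red); there is no depth.
- camera_info(name): a dict with "intrinsics" (3x3 intrinsics, pixels), "k1" (the pictures are not rectified: a ray, as slopes to the right and down, at radius r is drawn at 1 + k1 r^2 times it, then the intrinsics apply), "R" (3x3) and "t" (3): a world point X has camera coordinates R X + t. Camera axes: x right, y down, z forward; pixel columns grow to the right and rows downward; lengths in m; the calibration is good to about 2 mm. A picture is of the moment at which its call begins: read the wrist's pose just before it. camera_info takes no time and is no camera call; for the wrist camera it gives the pose at the moment of the call.
- job_done(): hands the job in; it is judged then, once.
The state is a dict: "time": time; "q": joint angles; "qvel": joint speeds; "effort": joint torques, N m; "ee_pos": TCP position; "orientation": TCP orientation; "contact_force": force on the tool from outside, world axes, zero at the start; "torque": the same for the moment, N m; "gripper_width": opening from 0.0 (shut) to 1.0 (fully open); "grasp_force": force on a finger pad.
Only numpy, scipy, OpenCV 4.12 (cv2) and the standard library are available. Lean on these libraries where they do the work, as an engineer would, in place of code of your own. Each camera call takes 0.05 s, during which the arm holds its last target. There are 200 camera calls.

## Working session

There is one attempt and no reset: what is moved stays moved. The work goes in short steps, Python scripts to look and compute and a tool call to move; the robot and the scene stay as the last step left them, time stands still between calls to the robot, and variables do not carry over. Pictures are saved under pics/ and viewed, at most 14 in all, crops included, and the job is handed in when it is done.

Besides the shell and the picture viewer there is one more tool, called after "Request:" in YAML: its name, and indented under it one key for each argument. arm_command: Moves the arm, as the interface text tells. Its arguments: {"type":"object","properties":{"steps":{"type":"array","items":{"type":"object","properties":{"dx":{"type":"number"},"dy":{"type":"number"},"dz":{"type":"number"},"spin":{"type":"number"}}}},"jaw":{"type":"number"},"grip_force":{"type":"number"}},"required":["steps"]}

```bash
mkdir -p pics
cat > h.py <<'E'
from workcell import *
import numpy as np, cv2
def ray(ci,u,v):
    K=np.array(ci["intrinsics"]);k=ci["k1"]
    d=np.array([(u-K[0,2])/K[0,0],(v-K[1,2])/K[1,1]]);s=d.copy()
    for _ in range(30): s=d/(1+k*(s@s))
    R=np.array(ci["R"]);t=np.array(ci["t"])
    return -R.T@t, R.T@np.array([s[0],s[1],1])
def at(ci,u,v,z):
    o,d=ray(ci,u,v); return o+d*(z-o[2])/d[2]
def proj(ci,X):
    K=np.array(ci["intrinsics"]);p=np.array(ci["R"])@np.array(X)+np.array(ci["t"]);s=p[:2]/p[2]
    s=s*(1+ci["k1"]*(s@s)); return K[0,0]*s[0]+K[0,2],K[1,1]*s[1]+K[1,2]
def st():
    s=read_state();print(s["time"],np.round(s["ee_pos"],4),np.round(s["orientation"],3).tolist(),np.round(s["contact_force"],1),s["gripper_width"],s["grasp_force"]);return s
E
python3 - <<'E'
from h import *
s=st()
for n in ["top","scene","wrist"]:
    f=grab_frame(n);cv2.imwrite(f"pics/{n}0.png",f)
    c=camera_info(n);print(n,np.round(c["intrinsics"],1).tolist(),c["k1"],np.round(c["R"],3).tolist(),np.round(c["t"],3))
f=cv2.imread("pics/top0.png");cv2.imwrite("pics/top0b.png",cv2.resize(f,(800,600),interpolation=cv2.INTER_CUBIC))
E
```

```text
0.0 [0.2109 0.6412 0.404 ] [[-0.95, 0.312, -0.0], [0.312, 0.95, -0.001], [0.0, -0.001, -1.0]] [ 1.  -0.2  0.1] 1.001575713160559 0.0
top [[355.7, 0.0, 254.9], [0.0, 355.7, 188.4], [0.0, 0.0, 1.0]] 0.002364489494561068 [[-0.027, -0.999, 0.019], [-0.993, 0.025, -0.116], [0.116, -0.022, -0.993]] [-0.02   0.542  0.932]
scene [[395.1, 0.0, 253.1], [0.0, 395.1, 189.9], [0.0, 0.0, 1.0]] -0.0576089018846012 [[0.262, 0.965, -0.002], [0.715, -0.195, -0.672], [-0.649, 0.174, -0.741]] [-0.115 -0.323  1.389]
wrist [[319.3, 0.0, 261.5], [0.0, 319.3, 196.0], [0.0, 0.0, 1.0]] 0.002629701588440999 [[0.312, 0.95, 0.0], [0.913, -0.3, 0.275], [0.262, -0.086, -0.961]] [-0.676 -0.032  0.391]
```

View pics/top0b.png

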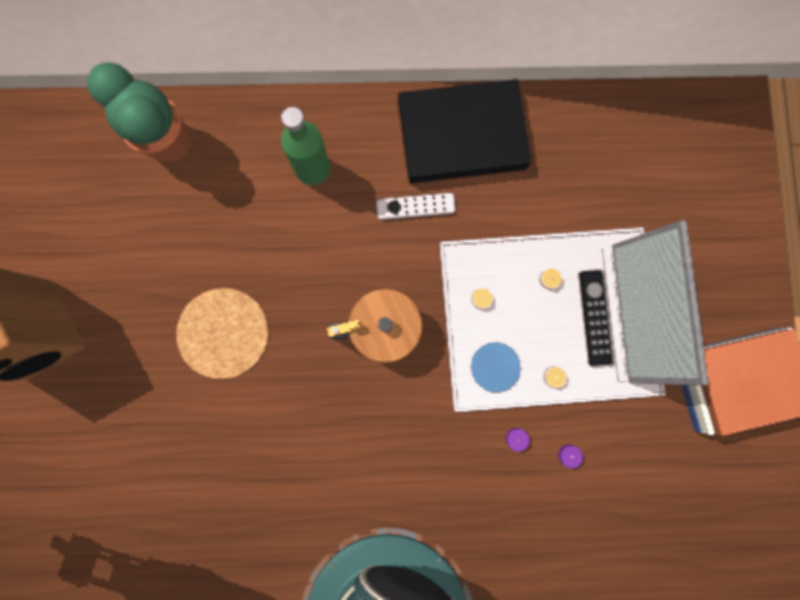

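View pics/scene0.png

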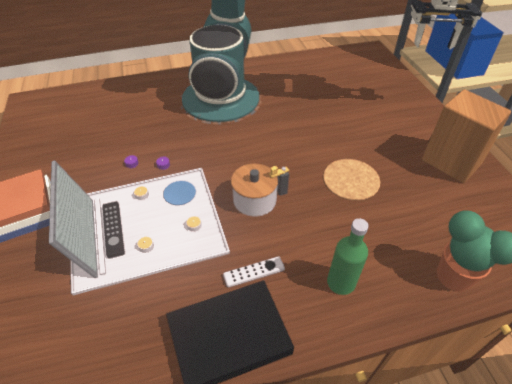

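The top view (800 px wide) shows the canister with its lid at (386,325), brass button at (343,328) and mat at (222,333). Tealights are at (482,299), (551,279) and (555,377), the coaster is at (496,367), and the purple decoys lie outside the tray. The scene view agrees.

Run:
```python
from h import *
c=camera_info("top");k=512/800
for n,u,v,z in [("lidtop",386,325,.078),("knobtop",386,324,.106),("fin",346,327,.1),("post",331,330,.08),("mat",222,333,.004),("t0",482,297,.02),("t1",551,277,.02),("t2",556,375,.02),("coaster",496,367,.007),("black",595,317,.02),("ledge",605,310,.01),("traytl",443,241,.01),("traybl",456,410,.01),("tabletTL",688,222,.15),("tabletBR",700,383,.15)]:
    print(n,np.round(at(c,u*k,v*k,z),3))
w=camera_info("wrist");print(proj(w,[0.45,0.05,0.1]))
s=read_state();R=np.array(s["orientation"]);p=-np.array(w["R"]).T@np.array(w["t"]);print("cam in tool",R.T@(p-s["ee_pos"]),R.T@np.array(w["R"]).T)
f=cv2.imread("pics/top0.png")[170:260,195:295];cv2.imwrite("pics/cr.png",cv2.resize(f,None,fx=6,fy=6,interpolation=cv2.INTER_CUBIC))
```

```text
lidtop [ 0.486 -0.012  0.078]
knobtop [ 0.486 -0.012  0.106]
fin [0.483 0.052 0.1  ]
post [0.48  0.078 0.08 ]
mat [0.484 0.277 0.004]
t0 [ 0.535 -0.182  0.02 ]
t1 [ 0.567 -0.306  0.02 ]
t2 [ 0.395 -0.304  0.02 ]
coaster [ 0.412 -0.203  0.007]
black [ 0.494 -0.38   0.02 ]
ledge [ 0.507 -0.402  0.01 ]
traytl [ 0.639 -0.118  0.01 ]
traybl [ 0.34  -0.129  0.01 ]
tabletTL [ 0.63  -0.486  0.15 ]
tabletBR [ 0.382 -0.483  0.15 ]
(np.float64(-122.84014813233853), np.float64(504.358939473568))
cam in tool [0.07727377 0.00135333 0.01946575] [[ 1.48106494e-04 -9.61358717e-01 -2.75298737e-01]
 [ 9.99999407e-01 -1.54711645e-04  1.07824612e-03]
 [-1.07917323e-03 -2.75298733e-01  9.61358124e-01]]
```

View pics/cr.png

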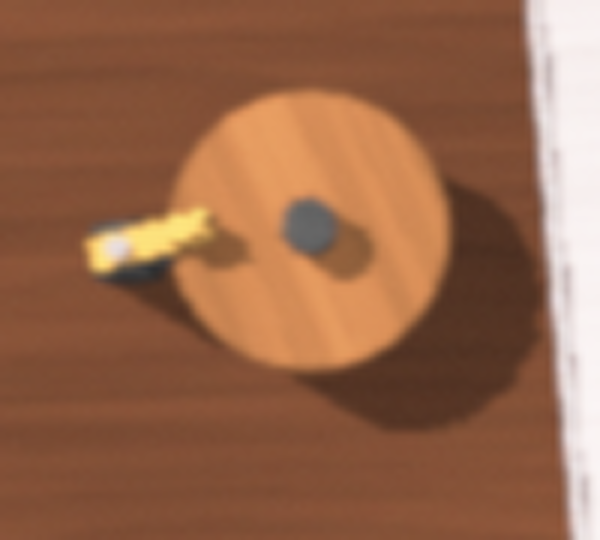

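Request:
arm_command:
  steps:
    - {"dx": -0.031, "dy": -0.0352}
    - {"dx": -0.031, "dy": -0.0352}
    - {"dx": -0.031, "dy": -0.0352}
    - {"dx": -0.031, "dy": -0.0352}
    - {"dx": -0.031, "dy": -0.0352}
    - {"dx": -0.031, "dy": -0.0352}
    - {"dx": -0.031, "dy": -0.0352}
    - {"dx": -0.031, "dy": -0.0352}
    - {"dx": -0.031, "dy": -0.0352}
    - {"dx": -0.031, "dy": -0.0352}
  jaw: 0.06

```text
invalid input
```

Request:
arm_command:
  steps:
    - {"dx": -0.031, "dy": -0.0352}
    - {"dx": -0.031, "dy": -0.0352}
    - {"dx": -0.031, "dy": -0.0352}
    - {"spin": 0.14}
    - {"spin": 0.14}
    - {"spin": 0.14}
    - {"spin": 0.14}
    - {"spin": 0.14}
    - {"spin": 0.14}
    - {"spin": 0.14}

```text
invalid input
```

Request:
arm_command:
  steps:
    - {"spin": 0.11}
    - {"spin": 0.1}
    - {"dz": 0.03}
    - {}
    - {}

```text
invalid input
```

Run:
```python
from h import *
st();c=camera_info("wrist");f=grab_frame("wrist");cv2.imwrite("pics/w1.png",f);np.save("w1.npy",c,allow_pickle=True)
cv2.imwrite("pics/w1b.png",cv2.resize(f,(800,600),interpolation=cv2.INTER_CUBIC))
```

```text
0.15 [0.2109 0.6412 0.4042] [[-0.95, 0.312, -0.0], [0.312, 0.95, -0.001], [0.0, -0.001, -1.0]] [-0.5  0.2  0.3] 0.9986909131890229 0.0
```

View pics/w1b.png

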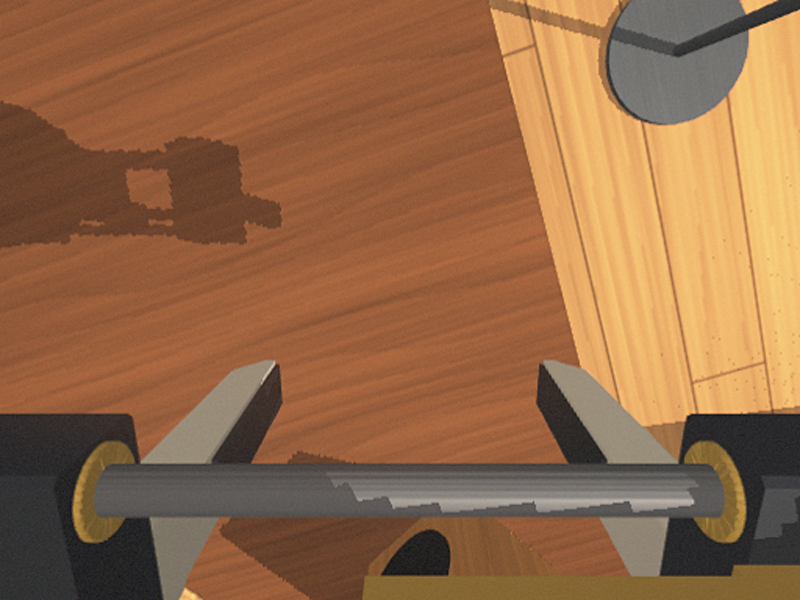

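The arm did not move; the picture still shows the start pose, with a wooden block just ahead of the fingers (450,550). I'll send complete rows and raise the arm first.

Request:
arm_command:
  steps:
    - {"dx": 0, "dy": 0, "dz": -0.04, "spin": 0}
    - {"dx": 0, "dy": 0, "dz": -0.04, "spin": 0}
  jaw: 0.06
  grip_force: 20

```text
time: 0.4
ee_pos: [0.2109, 0.6412, 0.4845]
orientation: [[-0.95, 0.313, -0.001], [0.313, 0.95, -0.003], [0.0, -0.003, -1.0]]
contact_force: [0.4, 0.5, 0.3]
gripper_width: 0.876
grasp_force: 0.0
```

Run:
```python
from h import *
st();c=camera_info("top")
for z in (.1,.2,.25):print(at(c,0,345*.64,z),at(c,75*.64,330*.64,z))
```

```text
0.4 [0.2109 0.6412 0.4845] [[-0.95, 0.313, -0.001], [0.313, 0.95, -0.003], [0.0, -0.003, -1.0]] [0.4 0.5 0.3] 0.876313166983157 0.0
[0.46934635 0.5950633  0.1       ] [0.48984524 0.47966117 0.1       ]
[0.46490026 0.52665824 0.2       ] [0.48309438 0.42423122 0.2       ]
[0.46267721 0.4924557  0.25      ] [0.47971895 0.39651625 0.25      ]
```

Request:
arm_command:
  steps:
    - {"dx": -0.02, "dy": -0.044, "dz": 0, "spin": 0}
    - {"dx": -0.02, "dy": -0.044, "dz": 0, "spin": 0}
    - {"dx": -0.02, "dy": -0.044, "dz": 0, "spin": 0}
    - {"dx": -0.02, "dy": -0.044, "dz": 0, "spin": 0}
    - {"dx": -0.02, "dy": -0.044, "dz": 0, "spin": 0}
    - {"dx": -0.03, "dy": -0.036, "dz": 0, "spin": 0}
    - {"dx": -0.03, "dy": -0.036, "dz": 0, "spin": 0}
    - {"dx": -0.04, "dy": -0.03, "dz": 0, "spin": 0}
    - {"dx": -0.04, "dy": -0.03, "dz": 0, "spin": 0}
    - {"dx": -0.04, "dy": -0.03, "dz": 0, "spin": 0}

```text
time: 1.4
ee_pos: [0.3578, 0.1889, 0.485]
orientation: [[-0.95, 0.312, 0.001], [0.312, 0.95, 0.0], [-0.001, 0.001, -1.0]]
contact_force: [1.0, 1.1, -0.9]
gripper_width: 0.65
grasp_force: 0.0
```

Request:
arm_command:
  steps:
    - {"dx": -0.04, "dy": -0.03, "dz": 0, "spin": 0}
    - {"dx": -0.04, "dy": -0.03, "dz": 0, "spin": 0}
    - {"dx": -0.04, "dy": -0.03, "dz": 0, "spin": 0}
    - {"dx": 0, "dy": 0, "dz": 0, "spin": 0.14}
    - {"dx": 0, "dy": 0, "dz": 0, "spin": 0.14}
    - {"dx": 0, "dy": 0, "dz": 0, "spin": 0.14}
    - {"dx": 0, "dy": 0, "dz": 0, "spin": 0.14}
    - {"dx": 0, "dy": 0, "dz": 0, "spin": 0.14}
    - {"dx": 0, "dy": 0, "dz": 0, "spin": 0.14}
    - {"dx": 0, "dy": 0, "dz": 0, "spin": 0.14}

```text
time: 2.4
ee_pos: [0.4434, 0.0678, 0.4847]
orientation: [[-0.264, 0.965, -0.0], [0.965, 0.264, -0.0], [0.0, -0.0, -1.0]]
contact_force: [0.3, -0.6, -0.9]
gripper_width: 0.645
grasp_force: 0.0
```

Request:
arm_command:
  steps:
    - {"dx": 0, "dy": 0, "dz": 0, "spin": 0.14}
    - {"dx": 0, "dy": 0, "dz": 0, "spin": 0.13}
    - {"dx": 0, "dy": 0, "dz": 0, "spin": 0}

```text
time: 2.7
ee_pos: [0.4434, 0.0679, 0.4847]
orientation: [[-0.001, 1.0, -0.0], [1.0, 0.001, 0.0], [0.0, -0.0, -1.0]]
contact_force: [-0.0, 0.5, 0.1]
gripper_width: 0.648
grasp_force: 0.0
```

Run:
```python
from h import *
st();c=camera_info("wrist");f=grab_frame("wrist");cv2.imwrite("pics/w2.png",f);np.save("w2.npy",c,allow_pickle=True)
cv2.imwrite("pics/w2b.png",cv2.resize(f,(800,600),interpolation=cv2.INTER_CUBIC))
print(np.array(proj(c,[.486,-.012,.072]))*1.5625)
```

```text
2.7 [0.4434 0.0679 0.4847] [[-0.001, 1.0, -0.0], [1.0, 0.001, 0.0], [0.0, -0.0, -1.0]] [-0.   0.5  0.1] 0.6479309813573281 0.0
[459.23608506 358.31134405]
```

View pics/w2b.png

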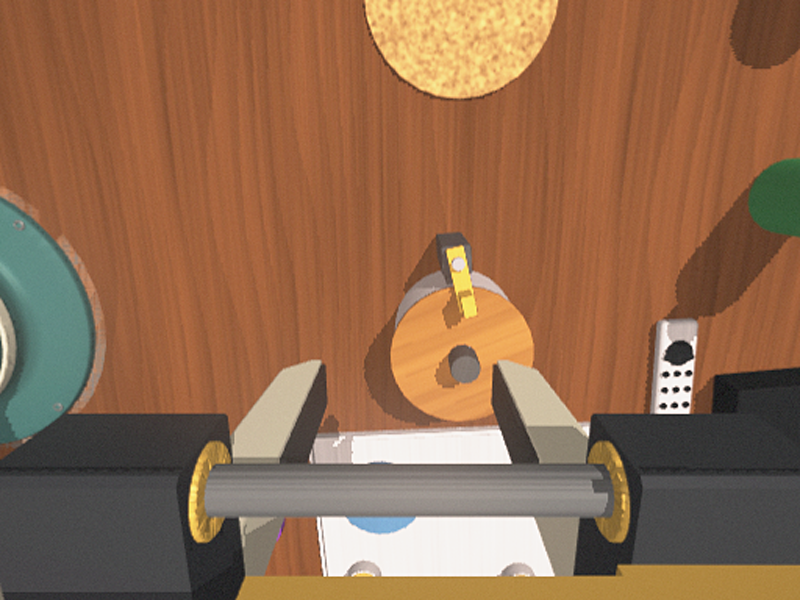

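The wrist view shows the button and lid clearly: pivot near (458,265), lid centre near (461,354), knob near (465,364). I'll enlarge it for the fin.

Run:
```python
from h import *
f=cv2.imread("pics/w2.png")[140:280,235:355];cv2.imwrite("pics/w2c.png",cv2.resize(f,None,fx=4.25,fy=4.25,interpolation=cv2.INTER_CUBIC))
```

```text
(no output)
```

View pics/w2c.png

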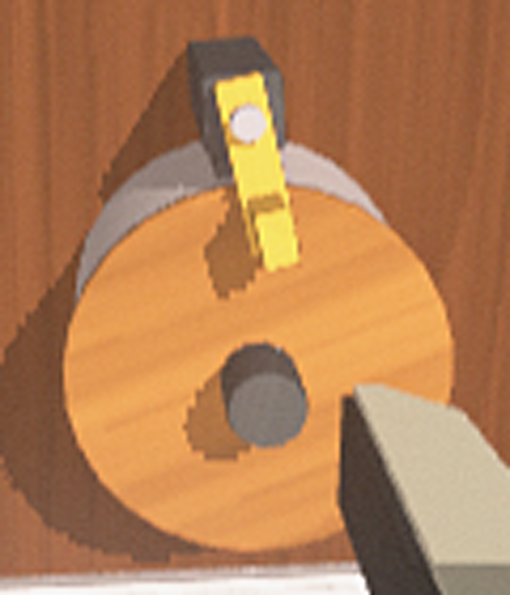

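Run:
```python
from h import *
c=np.load("w2.npy",allow_pickle=True).item()
P=lambda u,v,z:np.round(at(c,235+u/4.25,140+v/4.25,z),4)
print("pivot",P(249,124,.086),"lid",P(260,368,.078),"lidL",P(65,370,.078),"R",P(455,370,.078),"knob",P(267,409,.106),"fin",P(276,240,.105),"fin tip",P(282,267,.105),"post",P(236,42,.078))
```

```text
pivot [0.4819 0.0714 0.086 ] lid [ 0.4882 -0.0058  0.078 ] lidL [ 0.4287 -0.0065  0.078 ] R [ 0.5477 -0.0064  0.078 ] knob [ 0.4873 -0.0073  0.106 ] fin [0.4883 0.0426 0.105 ] fin tip [0.4902 0.0348 0.105 ] post [0.4783 0.0935 0.078 ]
```

Checks hold: lid diameter 119 mm, pivot to canister 79 mm, fin radius 29.5 mm. Next I grip the fin (bar heading about 0.22 rad from -y).

Request:
arm_command:
  steps:
    - {"dx": -0.0253, "dy": 0.0449, "dz": 0.02, "spin": 0}
    - {"dx": 0, "dy": 0, "dz": 0.04, "spin": -0.11}
    - {"dx": 0, "dy": 0, "dz": 0.04, "spin": -0.11}
    - {"dx": 0, "dy": 0, "dz": 0.04, "spin": 0}
    - {"dx": 0, "dy": 0, "dz": 0.03, "spin": 0}
    - {"dx": 0, "dy": 0, "dz": 0.02, "spin": 0}
    - {"dx": 0, "dy": 0, "dz": 0.01, "spin": 0}
    - {"dx": 0, "dy": 0, "dz": 0.006, "spin": 0}
    - {"dx": 0, "dy": 0, "dz": 0, "spin": 0}
  jaw: 0.04

```text
time: 3.65
ee_pos: [0.4842, 0.0451, 0.2808]
orientation: [[-0.222, 0.975, 0.0], [0.975, 0.222, 0.0], [-0.0, 0.0, -1.0]]
contact_force: [0.4, -0.1, 0.2]
gripper_width: 0.427
grasp_force: 0.0
```

Request:
arm_command:
  steps:
    - {"dx": 0, "dy": 0, "dz": 0, "spin": 0}
    - {"dx": 0, "dy": 0, "dz": 0, "spin": 0}
    - {"dx": 0, "dy": 0, "dz": 0, "spin": 0}
    - {"dx": 0, "dy": 0, "dz": 0, "spin": 0}
    - {"dx": 0, "dy": 0, "dz": 0, "spin": 0}
  jaw: 0
  grip_force: 8

```text
time: 4.15
ee_pos: [0.4842, 0.045, 0.2811]
orientation: [[-0.221, 0.975, 0.001], [0.975, 0.221, -0.0], [-0.0, 0.001, -1.0]]
contact_force: [2.2, -0.4, 1.6]
gripper_width: 0.112
grasp_force: 8.0
```

Request:
arm_command:
  steps:
    - {"dx": 0.0003, "dy": 0.0038, "dz": 0, "spin": -0.138}
    - {"dx": 0.0003, "dy": 0.0038, "dz": 0, "spin": -0.138}
    - {"dx": 0.0003, "dy": 0.0038, "dz": 0, "spin": -0.138}
    - {"dx": 0.0003, "dy": 0.0038, "dz": 0, "spin": -0.138}
    - {"dx": 0.0003, "dy": 0.0038, "dz": 0, "spin": -0.138}
    - {"dx": 0.0003, "dy": 0.0038, "dz": 0, "spin": -0.138}
    - {"dx": 0.0003, "dy": 0.0038, "dz": 0, "spin": -0.138}
    - {"dx": 0.0003, "dy": 0.0038, "dz": 0, "spin": -0.138}
    - {"dx": 0.0003, "dy": 0.0038, "dz": 0, "spin": -0.138}
    - {"dx": 0.0003, "dy": 0.0038, "dz": 0, "spin": -0.138}

```text
time: 5.15
ee_pos: [0.506, 0.073, 0.2812]
orientation: [[-0.999, -0.038, 0.003], [-0.038, 0.999, -0.001], [-0.003, -0.001, -1.0]]
contact_force: [7.9, -4.7, -1.1]
gripper_width: 0.103
grasp_force: 8.0
```

Request:
arm_command:
  steps:
    - {"dx": 0, "dy": 0, "dz": 0, "spin": 0}
    - {"dx": 0, "dy": 0, "dz": 0, "spin": 0}
    - {"dx": 0, "dy": 0, "dz": 0, "spin": 0}
    - {"dx": 0, "dy": 0, "dz": -0.02, "spin": 0}
    - {"dx": 0, "dy": 0, "dz": -0.04, "spin": 0}
    - {"dx": 0, "dy": 0, "dz": -0.04, "spin": 0}
    - {"dx": 0, "dy": -0.04, "dz": 0, "spin": 0}
    - {"dx": 0.022, "dy": -0.038, "dz": 0, "spin": 0}
    - {"dx": 0, "dy": 0, "dz": 0, "spin": 0}
  jaw: 0.05

```text
time: 6.05
ee_pos: [0.4845, -0.0083, 0.3809]
orientation: [[-1.0, -0.028, 0.0], [-0.028, 1.0, -0.001], [-0.0, -0.001, -1.0]]
contact_force: [-0.1, 0.9, -0.7]
gripper_width: 0.539
grasp_force: 0.0
```

Run:
```python
from h import *
st();c=camera_info("wrist");f=grab_frame("wrist");cv2.imwrite("pics/w3.png",f);np.save("w3.npy",c,allow_pickle=True)
cv2.imwrite("pics/w3b.png",cv2.resize(f,(800,600),interpolation=cv2.INTER_CUBIC))
```

```text
6.05 [ 0.4845 -0.0083  0.3809] [[-1.0, -0.028, 0.0], [-0.028, 1.0, -0.001], [-0.0, -0.001, -1.0]] [-0.1  0.9 -0.7] 0.5385735323410383 0.0
```

View pics/w3b.png

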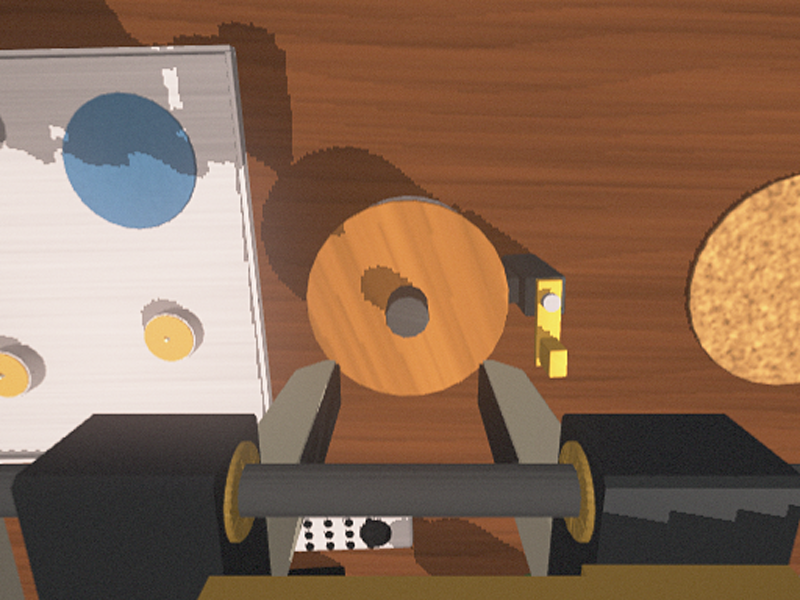

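The button now lies along the edge: pivot (550,301), fin (558,361). The knob top is at (408,315), lid centre (407,298) and one tealight at (170,337).

Run:
```python
from h import *
c=np.load("w3.npy",allow_pickle=True).item()
P=lambda u,v,z:np.round(at(c,u*.64,v*.64,z),4)
print("pivot",P(550,301,.086),"fin",P(558,361,.105),"lid",P(407.5,297.5,.078),"knob",P(408,315,.106),"t0",P(170,336,.02),"matleft",P(686,293,.004),"coaster",P(130,160,.007))
# mat centre from w2 and top by colour
import itertools
f=cv2.imread("pics/top0.png");m=cv2.inRange(cv2.cvtColor(f,cv2.COLOR_BGR2HSV),(12,80,120),(28,220,255));m[:, :105]=0;m[:,180:]=0
M=cv2.moments(m);u,v=M['m10']/M['m00'],M['m01']/M['m00'];print(u,v,np.sqrt(M['m00']/255/np.pi),at(camera_info("top"),u,v,.004))
```

```text
pivot [0.4814 0.0742 0.086 ] fin [0.5104 0.0765 0.105 ] lid [ 0.4837 -0.0074  0.078 ] knob [ 0.4859 -0.007   0.106 ] t0 [ 0.5328 -0.1781  0.02  ] matleft [0.4944 0.1987 0.004 ] coaster [ 0.411  -0.1985  0.007 ]
141.90110674759015 212.71153159585862 29.859437221769564 [0.48541335 0.27762105 0.004     ]
```

Request:
arm_command:
  steps:
    - {"dx": -0.002, "dy": 0.0012, "dz": 0.04, "spin": 0}
    - {"dx": 0, "dy": 0, "dz": 0.04, "spin": 0}
    - {"dx": 0, "dy": 0, "dz": 0.023, "spin": 0}
    - {"dx": 0, "dy": 0, "dz": 0.01, "spin": 0}
    - {"dx": 0, "dy": 0, "dz": 0, "spin": 0}

```text
time: 6.6
ee_pos: [0.4879, -0.0038, 0.2668]
orientation: [[-0.999, -0.032, -0.002], [-0.032, 0.999, 0.0], [0.002, 0.0, -1.0]]
contact_force: [0.4, 0.2, 0.9]
gripper_width: 0.536
grasp_force: 0.0
```

Request:
arm_command:
  steps:
    - {"dx": 0, "dy": 0, "dz": 0, "spin": 0}
    - {"dx": 0, "dy": 0, "dz": 0, "spin": 0}
    - {"dx": 0, "dy": 0, "dz": 0, "spin": 0}
    - {"dx": 0, "dy": 0, "dz": 0, "spin": 0}
    - {"dx": 0, "dy": 0, "dz": 0, "spin": 0}
  jaw: 0
  grip_force: 30

```text
time: 7.1
ee_pos: [0.488, -0.0048, 0.2687]
orientation: [[-0.999, -0.032, 0.002], [-0.032, 0.999, -0.002], [-0.002, -0.002, -1.0]]
contact_force: [0.6, -7.3, 5.3]
gripper_width: 0.254
grasp_force: 30.0
```

Request:
arm_command:
  steps:
    - {"dx": 0, "dy": 0, "dz": -0.01, "spin": 0}
    - {"dx": 0, "dy": 0, "dz": -0.03, "spin": 0}
    - {"dx": 0, "dy": 0, "dz": -0.04, "spin": 0}
    - {"dx": -0.001, "dy": 0.04, "dz": 0, "spin": 0}
    - {"dx": -0.001, "dy": 0.04, "dz": 0, "spin": 0}
    - {"dx": -0.001, "dy": 0.04, "dz": 0, "spin": 0}
    - {"dx": -0.001, "dy": 0.04, "dz": 0, "spin": 0}
    - {"dx": -0.001, "dy": 0.04, "dz": 0, "spin": 0}
    - {"dx": -0.001, "dy": 0.04, "dz": 0, "spin": 0}
    - {"dx": 0, "dy": 0.043, "dz": 0, "spin": 0}

```text
time: 8.1
ee_pos: [0.4843, 0.2804, 0.3482]
orientation: [[-0.999, -0.032, 0.0], [-0.032, 0.999, 0.0], [-0.0, 0.0, -1.0]]
contact_force: [1.1, -0.2, -1.1]
gripper_width: 0.251
grasp_force: 30.0
```

Request:
arm_command:
  steps:
    - {"dx": 0, "dy": 0, "dz": 0, "spin": 0}
    - {"dx": 0, "dy": 0, "dz": 0.04, "spin": 0}
    - {"dx": 0, "dy": 0, "dz": 0.04, "spin": 0}
    - {"dx": 0, "dy": 0, "dz": 0.03, "spin": 0}
    - {"dx": 0, "dy": 0, "dz": 0, "spin": 0}

```text
time: 8.6
ee_pos: [0.4838, 0.278, 0.2339]
orientation: [[-0.999, -0.032, -0.006], [-0.032, 0.999, -0.003], [0.006, -0.003, -1.0]]
contact_force: [-0.1, -0.7, -1.6]
gripper_width: 0.254
grasp_force: 30.0
```

Request:
arm_command:
  steps:
    - {"dx": 0, "dy": 0, "dz": 0.012, "spin": 0}
    - {"dx": 0, "dy": 0, "dz": 0.008, "spin": 0}
    - {"dx": 0, "dy": 0, "dz": 0.004, "spin": 0}
    - {"dx": 0, "dy": 0, "dz": 0.002, "spin": 0}
    - {"dx": 0, "dy": 0, "dz": 0, "spin": 0}

```text
time: 9.1
ee_pos: [0.4848, 0.2788, 0.212]
orientation: [[-0.999, -0.032, 0.0], [-0.032, 0.999, 0.0], [-0.0, 0.0, -1.0]]
contact_force: [-0.9, 0.1, -1.6]
gripper_width: 0.249
grasp_force: 30.0
```

Request:
arm_command:
  steps:
    - {"dx": 0, "dy": 0, "dz": 0.0015, "spin": 0}
    - {"dx": 0, "dy": 0, "dz": 0.0015, "spin": 0}
    - {"dx": 0, "dy": 0, "dz": 0, "spin": 0}

```text
time: 9.4
ee_pos: [0.4848, 0.2789, 0.2088]
orientation: [[-0.999, -0.032, 0.0], [-0.032, 0.999, 0.0], [-0.0, 0.0, -1.0]]
contact_force: [0.2, -0.8, -0.8]
gripper_width: 0.248
grasp_force: 30.0
```

Request:
arm_command:
  steps:
    - {"dx": 0, "dy": 0, "dz": 0, "spin": 0}
    - {"dx": 0, "dy": 0, "dz": 0, "spin": 0}
    - {"dx": 0, "dy": 0, "dz": 0, "spin": 0}
    - {"dx": 0, "dy": 0, "dz": -0.01, "spin": 0}
    - {"dx": 0, "dy": 0, "dz": -0.02, "spin": 0}
    - {"dx": 0, "dy": 0, "dz": -0.045, "spin": 0}
    - {"dx": 0, "dy": 0, "dz": -0.045, "spin": 0}
    - {"dx": 0, "dy": 0, "dz": -0.045, "spin": 0}
    - {"dx": 0, "dy": 0, "dz": -0.045, "spin": 0}
    - {"dx": 0, "dy": 0, "dz": 0, "spin": 0}
  jaw: 0.06

```text
time: 10.4
ee_pos: [0.4845, 0.2787, 0.4264]
orientation: [[-0.999, -0.032, 0.008], [-0.032, 0.999, 0.004], [-0.008, 0.004, -1.0]]
contact_force: [0.0, 0.5, 0.6]
gripper_width: 0.647
grasp_force: 0.0
```

Request:
arm_command:
  steps:
    - {"dx": 0.001, "dy": -0.046, "dz": 0, "spin": 0}
    - {"dx": 0.001, "dy": -0.046, "dz": 0, "spin": 0}
    - {"dx": 0.001, "dy": -0.046, "dz": 0, "spin": 0}
    - {"dx": 0.001, "dy": -0.046, "dz": 0, "spin": 0}
    - {"dx": 0.001, "dy": -0.046, "dz": 0, "spin": 0}
    - {"dx": 0.001, "dy": -0.046, "dz": 0, "spin": 0}
    - {"dx": 0.001, "dy": -0.046, "dz": 0, "spin": 0}
    - {"dx": 0.001, "dy": -0.046, "dz": 0, "spin": 0}
    - {"dx": 0.001, "dy": -0.046, "dz": 0, "spin": 0}
    - {"dx": 0.001, "dy": -0.046, "dz": 0, "spin": 0}

```text
time: 11.4
ee_pos: [0.4889, -0.1831, 0.4192]
orientation: [[-0.999, -0.032, 0.001], [-0.032, 0.999, -0.0], [-0.001, -0.0, -1.0]]
contact_force: [0.7, -0.4, -0.9]
gripper_width: 0.65
grasp_force: 0.0
```

Request:
arm_command:
  steps:
    - {"dx": 0, "dy": 0, "dz": 0, "spin": 0.146}
    - {"dx": 0, "dy": 0, "dz": 0, "spin": 0.146}
    - {"dx": 0, "dy": 0, "dz": 0, "spin": 0.146}
    - {"dx": 0, "dy": 0, "dz": 0, "spin": 0.146}
    - {"dx": 0, "dy": 0, "dz": 0, "spin": 0.146}
    - {"dx": 0, "dy": 0, "dz": 0, "spin": 0.146}
    - {"dx": 0, "dy": 0, "dz": 0, "spin": 0.146}
    - {"dx": 0, "dy": 0, "dz": 0, "spin": 0.146}
    - {"dx": 0, "dy": 0, "dz": 0, "spin": 0.146}
    - {"dx": 0, "dy": 0, "dz": 0, "spin": 0.146}

```text
time: 12.4
ee_pos: [0.4894, -0.1812, 0.419]
orientation: [[-0.137, 0.991, 0.0], [0.991, 0.137, -0.0], [-0.0, 0.0, -1.0]]
contact_force: [1.0, -0.3, -0.6]
gripper_width: 0.648
grasp_force: 0.0
```

Request:
arm_command:
  steps:
    - {"dx": 0, "dy": 0, "dz": 0, "spin": 0.142}
    - {"dx": 0, "dy": 0, "dz": 0, "spin": 0}
    - {"dx": 0, "dy": 0, "dz": 0, "spin": 0}

```text
time: 12.7
ee_pos: [0.4894, -0.1813, 0.4189]
orientation: [[-0.005, 1.0, 0.0], [1.0, 0.005, -0.0], [-0.0, 0.0, -1.0]]
contact_force: [0.4, 1.4, 0.7]
gripper_width: 0.643
grasp_force: 0.0
```

Run:
```python
from h import *
st();c=camera_info("wrist");f=grab_frame("wrist");cv2.imwrite("pics/w4.png",f);np.save("w4.npy",c,allow_pickle=True)
cv2.imwrite("pics/w4b.png",cv2.resize(f,(800,600),interpolation=cv2.INTER_CUBIC))
```

```text
12.7 [ 0.4894 -0.1813  0.4189] [[-0.005, 1.0, 0.0], [1.0, 0.005, -0.0], [-0.0, 0.0, -1.0]] [0.4 1.4 0.7] 0.643068419809949 0.0
```

View pics/w4b.png

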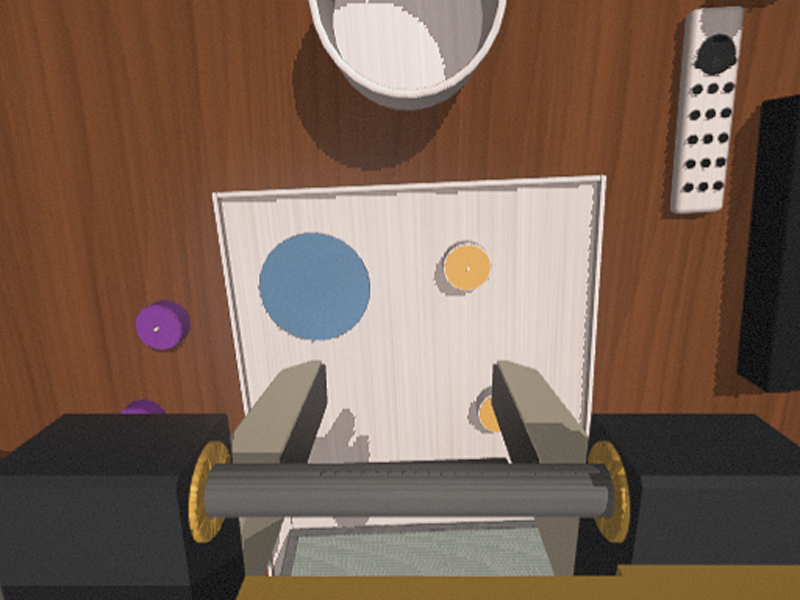

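t0 is at (467,268), t1 is partly hidden by the finger near (497,413), and t2 is behind the left finger. The open canister is at the top.

Run:
```python
from h import *
c=np.load("w4.npy",allow_pickle=True).item()
P=lambda u,v,z:np.round(at(c,u*.64,v*.64,z),4)
print("t0",P(467,267,.02),"L",P(444,267,.02),"R",P(490,267,.02),"rimbottom",P(409,97,.072),"coaster",P(315,286,.007),"t1",P(499,413,.02))
```

```text
t0 [ 0.5345 -0.1797  0.02  ] L [ 0.5167 -0.1798  0.02  ] R [ 0.5522 -0.1796  0.02  ] rimbottom [ 0.4889 -0.0641  0.072 ] coaster [ 0.4137 -0.1986  0.007 ] t1 [ 0.5661 -0.3045  0.02  ]
```

Request:
arm_command:
  steps:
    - {"dx": 0.0015, "dy": 0.0448, "dz": 0, "spin": 0}
    - {"dx": 0, "dy": 0, "dz": 0.045, "spin": 0}
    - {"dx": 0, "dy": 0, "dz": 0.045, "spin": 0}
    - {"dx": 0, "dy": 0, "dz": 0.045, "spin": 0}
    - {"dx": 0, "dy": 0, "dz": 0.045, "spin": 0}
    - {"dx": 0, "dy": 0, "dz": 0.025, "spin": 0}
    - {"dx": 0, "dy": 0, "dz": 0.015, "spin": 0}
    - {"dx": 0, "dy": 0, "dz": 0.006, "spin": 0}
    - {"dx": 0, "dy": 0, "dz": 0, "spin": 0}
    - {"dx": 0, "dy": 0, "dz": 0, "spin": 0}

```text
time: 13.75
ee_pos: [0.5348, -0.1799, 0.1942]
orientation: [[-0.002, 1.0, 0.002], [1.0, 0.002, -0.001], [-0.001, 0.002, -1.0]]
contact_force: [-0.6, 0.2, 0.4]
gripper_width: 0.646
grasp_force: 0.0
```

Request:
arm_command:
  steps:
    - {"dx": 0, "dy": 0, "dz": 0, "spin": 0}
    - {"dx": 0, "dy": 0, "dz": 0, "spin": 0}
    - {"dx": 0, "dy": 0, "dz": 0, "spin": 0}
    - {"dx": 0, "dy": 0, "dz": 0, "spin": 0}
    - {"dx": 0, "dy": 0, "dz": 0, "spin": 0}
  jaw: 0.02
  grip_force: 15

```text
time: 14.25
ee_pos: [0.5344, -0.1798, 0.1931]
orientation: [[-0.001, 1.0, 0.0], [1.0, 0.001, -0.0], [-0.0, 0.0, -1.0]]
contact_force: [-0.9, 0.3, 5.0]
gripper_width: 0.393
grasp_force: 15.0
```

Request:
arm_command:
  steps:
    - {"dx": 0, "dy": 0, "dz": -0.02, "spin": 0}
    - {"dx": 0, "dy": 0, "dz": -0.04, "spin": 0}
    - {"dx": 0, "dy": 0, "dz": -0.04, "spin": 0}
    - {"dx": 0, "dy": 0, "dz": -0.04, "spin": 0}
    - {"dx": 0.039, "dy": -0.0095, "dz": 0, "spin": 0}
    - {"dx": 0.039, "dy": -0.0095, "dz": 0, "spin": 0}
    - {"dx": 0.039, "dy": -0.0095, "dz": 0, "spin": 0}
    - {"dx": 0.039, "dy": -0.0095, "dz": 0, "spin": 0}
    - {"dx": 0.035, "dy": -0.0095, "dz": 0, "spin": 0}
    - {"dx": 0, "dy": 0, "dz": 0, "spin": 0}

```text
time: 15.25
ee_pos: [0.4857, 0.0141, 0.3328]
orientation: [[-0.004, 1.0, 0.0], [1.0, 0.004, 0.001], [0.001, 0.0, -1.0]]
contact_force: [1.3, -0.1, 0.2]
gripper_width: 0.396
grasp_force: 15.0
```

Request:
arm_command:
  steps:
    - {"dx": 0, "dy": 0, "dz": 0, "spin": 0}
    - {"dx": 0, "dy": 0, "dz": 0.045, "spin": 0}
    - {"dx": 0, "dy": 0, "dz": 0.04, "spin": 0}
    - {"dx": 0, "dy": 0, "dz": 0.03, "spin": 0}
    - {"dx": 0, "dy": 0, "dz": 0.015, "spin": 0}
    - {"dx": 0, "dy": 0, "dz": 0.004, "spin": 0}
    - {"dx": 0, "dy": 0, "dz": 0, "spin": 0}

```text
time: 15.95
ee_pos: [0.4871, 0.0107, 0.1993]
orientation: [[-0.0, 1.0, 0.0], [1.0, 0.0, -0.0], [-0.0, 0.0, -1.0]]
contact_force: [1.2, 0.1, 0.7]
gripper_width: 0.396
grasp_force: 15.0
```

Request:
arm_command:
  steps:
    - {"dx": 0, "dy": 0, "dz": 0, "spin": 0}
    - {"dx": 0, "dy": 0, "dz": 0, "spin": 0}
    - {"dx": 0, "dy": 0, "dz": 0, "spin": 0}
    - {"dx": 0, "dy": 0, "dz": -0.02, "spin": 0}
    - {"dx": 0, "dy": 0, "dz": -0.04, "spin": 0}
    - {"dx": 0, "dy": 0, "dz": -0.04, "spin": 0}
    - {"dx": 0, "dy": 0, "dz": -0.04, "spin": 0}
    - {"dx": -0.04, "dy": 0.01, "dz": 0, "spin": 0}
    - {"dx": -0.04, "dy": 0.01, "dz": 0, "spin": 0}
  jaw: 0.05

```text
time: 16.85
ee_pos: [0.5068, -0.0691, 0.341]
orientation: [[-0.003, 1.0, 0.004], [1.0, 0.003, -0.001], [-0.001, 0.004, -1.0]]
contact_force: [1.2, 0.4, -0.3]
gripper_width: 0.535
grasp_force: 0.0
```

Request:
arm_command:
  steps:
    - {"dx": -0.04, "dy": 0.01, "dz": 0, "spin": 0}
    - {"dx": -0.04, "dy": 0.01, "dz": 0, "spin": 0}
    - {"dx": -0.04, "dy": 0.01, "dz": 0, "spin": 0}
    - {"dx": -0.036, "dy": 0.01, "dz": 0, "spin": 0}
    - {"dx": 0, "dy": 0, "dz": 0, "spin": 0}
    - {"dx": 0, "dy": 0, "dz": 0, "spin": 0}
  jaw: 0.093

```text
time: 17.45
ee_pos: [0.5468, -0.2252, 0.3387]
orientation: [[0.0, 1.0, -0.0], [1.0, -0.0, 0.0], [0.0, -0.0, -1.0]]
contact_force: [-0.6, 0.4, 0.0]
gripper_width: 0.98
grasp_force: 0.0
```

Run:
```python
from h import *
st();c=camera_info("wrist");f=grab_frame("wrist");cv2.imwrite("pics/w5.png",f);np.save("w5.npy",c,allow_pickle=True)
t=grab_frame("top");cv2.imwrite("pics/top5.png",t)
cv2.imwrite("pics/w5b.png",np.hstack([cv2.resize(f,(400,300),interpolation=cv2.INTER_AREA),cv2.resize(t[130:290,200:413],(400,300))]))
```

```text
17.45 [ 0.5468 -0.2252  0.3387] [[0.0, 1.0, -0.0], [1.0, -0.0, 0.0], [0.0, -0.0, -1.0]] [-0.6  0.4  0. ] 0.979794861982594 0.0
```

View pics/w5b.png

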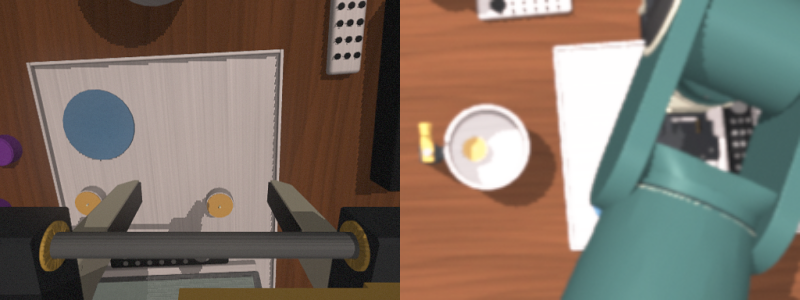

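t0 is in the canister. In the wrist half, t1 is at (220,206) and t2 at (88,203).

Run:
```python
from h import *
c=np.load("w5.npy",allow_pickle=True).item()
f=cv2.imread("pics/w5.png");m=cv2.inRange(cv2.cvtColor(f,cv2.COLOR_BGR2HSV),(14,110,120),(26,255,255));m[300:]=0
n,l,s,ce=cv2.connectedComponentsWithStats(m)
for i in range(1,n):
    if s[i,4]>150: print(s[i],ce[i],np.round(at(c,*ce[i],.02),4))
tc=camera_info("top")
print("can",at(tc,200+487*213/400-400*213/400,130+147*160/300,.072))
```

```text
[ 96 246  33  30 665] [110.69323308 258.72932331] [ 0.391  -0.2997  0.02  ]
[265 248  33  30 770] [281.25324675 262.64025974] [ 0.567  -0.3042  0.02  ]
can [ 0.48560497 -0.0099261   0.072     ]
```

Request:
arm_command:
  steps:
    - {"dx": -0.04, "dy": 0.0101, "dz": 0, "spin": 0}
    - {"dx": -0.039, "dy": 0.0101, "dz": 0, "spin": 0}
    - {"dx": 0, "dy": 0, "dz": 0.04, "spin": 0}
    - {"dx": 0, "dy": 0, "dz": 0.04, "spin": 0}
    - {"dx": 0, "dy": 0, "dz": 0.04, "spin": 0}
    - {"dx": 0, "dy": 0, "dz": 0.017, "spin": 0}
    - {"dx": 0, "dy": 0, "dz": 0.008, "spin": 0}
    - {"dx": 0, "dy": 0, "dz": 0.0015, "spin": 0}
    - {"dx": 0, "dy": 0, "dz": 0, "spin": 0}
    - {"dx": 0, "dy": 0, "dz": 0, "spin": 0}
  jaw: 0.065

```text
time: 18.55
ee_pos: [0.5676, -0.3038, 0.1941]
orientation: [[-0.001, 1.0, 0.002], [1.0, 0.001, -0.001], [-0.001, 0.002, -1.0]]
contact_force: [0.5, -0.5, -0.5]
gripper_width: 0.7
grasp_force: 0.0
```

Request:
arm_command:
  steps:
    - {"dx": 0, "dy": 0, "dz": 0, "spin": 0}
    - {"dx": 0, "dy": 0, "dz": 0, "spin": 0}
    - {"dx": 0, "dy": 0, "dz": 0, "spin": 0}
    - {"dx": 0, "dy": 0, "dz": 0, "spin": 0}
    - {"dx": 0, "dy": 0, "dz": 0, "spin": 0}
  jaw: 0.02
  grip_force: 15

```text
time: 19.05
ee_pos: [0.5671, -0.3037, 0.1923]
orientation: [[-0.001, 1.0, 0.0], [1.0, 0.001, -0.0], [-0.0, 0.0, -1.0]]
contact_force: [-0.6, 0.6, 0.7]
gripper_width: 0.396
grasp_force: 15.0
```

Request:
arm_command:
  steps:
    - {"dx": 0, "dy": 0, "dz": -0.02, "spin": 0}
    - {"dx": 0, "dy": 0, "dz": -0.04, "spin": 0}
    - {"dx": 0, "dy": 0, "dz": -0.04, "spin": 0}
    - {"dx": 0, "dy": 0, "dz": -0.04, "spin": 0}
    - {"dx": 0.0392, "dy": -0.0114, "dz": 0, "spin": 0}
    - {"dx": 0.0392, "dy": -0.0114, "dz": 0, "spin": 0}
    - {"dx": 0.0392, "dy": -0.0114, "dz": 0, "spin": 0}
    - {"dx": 0.0392, "dy": -0.0114, "dz": 0, "spin": 0}
    - {"dx": 0.0392, "dy": -0.0114, "dz": 0, "spin": 0}
    - {"dx": 0.0392, "dy": -0.0114, "dz": 0, "spin": 0}

```text
time: 20.05
ee_pos: [0.4977, -0.0672, 0.3322]
orientation: [[-0.001, 1.0, 0.0], [1.0, 0.001, -0.0], [-0.0, 0.0, -1.0]]
contact_force: [-0.0, 0.3, 0.2]
gripper_width: 0.397
grasp_force: 15.0
```

Request:
arm_command:
  steps:
    - {"dx": 0.0392, "dy": -0.0114, "dz": 0, "spin": 0}
    - {"dx": 0, "dy": 0, "dz": 0, "spin": 0}
    - {"dx": 0, "dy": 0, "dz": 0.045, "spin": 0}
    - {"dx": 0, "dy": 0, "dz": 0.04, "spin": 0}
    - {"dx": 0, "dy": 0, "dz": 0.03, "spin": 0}
    - {"dx": 0, "dy": 0, "dz": 0.014, "spin": 0}
    - {"dx": 0, "dy": 0, "dz": 0.004, "spin": 0}
    - {"dx": 0, "dy": 0, "dz": 0, "spin": 0}

```text
time: 20.85
ee_pos: [0.4874, -0.0296, 0.1999]
orientation: [[-0.001, 1.0, 0.0], [1.0, 0.001, -0.0], [-0.0, 0.0, -1.0]]
contact_force: [0.2, -0.3, 0.6]
gripper_width: 0.393
grasp_force: 15.0
```

Request:
arm_command:
  steps:
    - {"dx": 0, "dy": 0, "dz": 0, "spin": 0}
    - {"dx": 0, "dy": 0, "dz": 0, "spin": 0}
    - {"dx": 0, "dy": 0, "dz": 0, "spin": 0}
    - {"dx": 0, "dy": 0, "dz": -0.02, "spin": 0}
    - {"dx": 0, "dy": 0, "dz": -0.04, "spin": 0}
    - {"dx": 0, "dy": 0, "dz": -0.04, "spin": 0}
    - {"dx": 0, "dy": 0, "dz": -0.04, "spin": 0}
    - {"dx": -0.039, "dy": -0.017, "dz": 0, "spin": 0}
    - {"dx": -0.039, "dy": -0.017, "dz": 0, "spin": 0}
    - {"dx": -0.039, "dy": -0.017, "dz": 0, "spin": 0}
  jaw: 0.05

```text
time: 21.85
ee_pos: [0.4353, -0.1473, 0.34]
orientation: [[-0.002, 1.0, 0.001], [1.0, 0.002, -0.001], [-0.001, 0.001, -1.0]]
contact_force: [1.1, 0.5, 0.3]
gripper_width: 0.535
grasp_force: 0.0
```

Request:
arm_command:
  steps:
    - {"dx": -0.039, "dy": -0.017, "dz": 0, "spin": 0}
    - {"dx": -0.039, "dy": -0.017, "dz": 0, "spin": 0}
    - {"dx": 0, "dy": 0, "dz": 0, "spin": 0}
    - {"dx": 0, "dy": 0, "dz": 0, "spin": 0}
  jaw: 0.093

```text
time: 22.25
ee_pos: [0.4019, -0.2251, 0.3396]
orientation: [[0.001, 1.0, 0.001], [1.0, -0.001, -0.0], [-0.0, 0.001, -1.0]]
contact_force: [0.8, 0.7, -0.4]
gripper_width: 0.829
grasp_force: 0.0
```

Run:
```python
from h import *
st();c=camera_info("wrist");f=grab_frame("wrist");cv2.imwrite("pics/w6.png",f)
m=cv2.inRange(cv2.cvtColor(f,cv2.COLOR_BGR2HSV),(14,110,120),(26,255,255));m[300:]=0
n,l,s,ce=cv2.connectedComponentsWithStats(m)
for i in range(1,n):
    if s[i,4]>150: print(s[i],ce[i],np.round(at(c,*ce[i],.02),4))
```

```text
22.25 [ 0.4019 -0.2251  0.3396] [[0.001, 1.0, 0.001], [1.0, -0.001, -0.0], [-0.0, 0.001, -1.0]] [ 0.8  0.7 -0.4] 0.8287873851399692 0.0
[237 245  33  30 784] [252.84693878 259.64285714] [ 0.3928 -0.3012  0.02  ]
```

Request:
arm_command:
  steps:
    - {"dx": -0.038, "dy": -0.0045, "dz": 0, "spin": 0}
    - {"dx": -0.038, "dy": -0.0042, "dz": 0, "spin": 0}
    - {"dx": 0, "dy": 0, "dz": 0.04, "spin": 0}
    - {"dx": 0, "dy": 0, "dz": 0.04, "spin": 0}
    - {"dx": 0, "dy": 0, "dz": 0.03, "spin": 0}
    - {"dx": 0, "dy": 0, "dz": 0, "spin": 0}
    - {"dx": 0, "dy": 0, "dz": 0, "spin": 0}
  jaw: 0.047

```text
time: 23.0
ee_pos: [0.3944, -0.2998, 0.2301]
orientation: [[-0.003, 1.0, 0.0], [1.0, 0.003, 0.0], [0.0, 0.0, -1.0]]
contact_force: [0.5, -0.9, 0.4]
gripper_width: 0.509
grasp_force: 0.0
```

Run:
```python
from h import *
st();f=grab_frame("wrist");cv2.imwrite("pics/w7.png",cv2.resize(f,(640,480)))
```

```text
23.0 [ 0.3944 -0.2998  0.2301] [[-0.003, 1.0, 0.0], [1.0, 0.003, 0.0], [0.0, 0.0, -1.0]] [ 0.5 -0.9  0.4] 0.5091878459029009 0.0
```

View pics/w7.png

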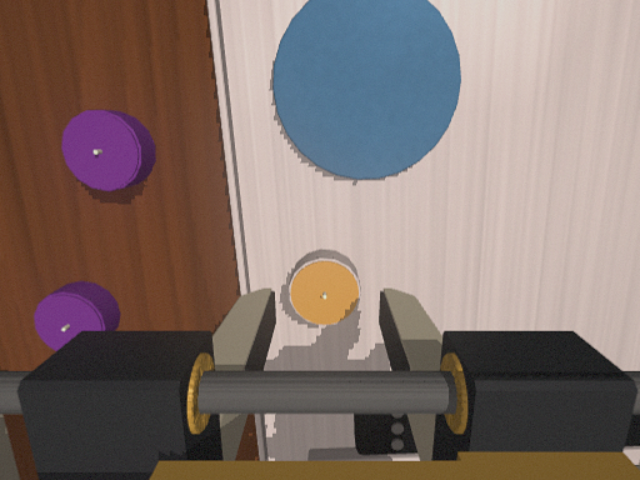

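The tealight (324,293) is centred between the fingers and the left finger clears the tray rim, so I go down.

Request:
arm_command:
  steps:
    - {"dx": -0.001, "dy": 0, "dz": 0.015, "spin": 0}
    - {"dx": 0, "dy": 0, "dz": 0.012, "spin": 0}
    - {"dx": 0, "dy": 0, "dz": 0.008, "spin": 0}
    - {"dx": 0, "dy": 0, "dz": 0.001, "spin": 0}
    - {"dx": 0, "dy": 0, "dz": 0, "spin": 0}

```text
time: 23.55
ee_pos: [0.3936, -0.3015, 0.1929]
orientation: [[-0.001, 1.0, -0.0], [1.0, 0.001, 0.0], [0.0, -0.0, -1.0]]
contact_force: [-0.1, 0.5, 0.5]
gripper_width: 0.506
grasp_force: 0.0
```

Request:
arm_command:
  steps:
    - {"dx": 0, "dy": 0, "dz": 0, "spin": 0}
    - {"dx": 0, "dy": 0, "dz": 0, "spin": 0}
    - {"dx": 0, "dy": 0, "dz": 0, "spin": 0}
    - {"dx": 0, "dy": 0, "dz": 0, "spin": 0}
    - {"dx": 0, "dy": 0, "dz": 0, "spin": 0}
  jaw: 0.02
  grip_force: 15

```text
time: 24.05
ee_pos: [0.3937, -0.3016, 0.1935]
orientation: [[-0.001, 1.0, 0.0], [1.0, 0.001, -0.0], [-0.0, 0.0, -1.0]]
contact_force: [0.0, 0.1, 4.4]
gripper_width: 0.394
grasp_force: 15.0
```

Request:
arm_command:
  steps:
    - {"dx": 0, "dy": 0, "dz": -0.02, "spin": 0}
    - {"dx": 0, "dy": 0, "dz": -0.04, "spin": 0}
    - {"dx": 0, "dy": 0, "dz": -0.04, "spin": 0}
    - {"dx": 0, "dy": 0, "dz": -0.04, "spin": 0}
    - {"dx": 0.0417, "dy": 0.0133, "dz": 0, "spin": 0}
    - {"dx": 0.0417, "dy": 0.0133, "dz": 0, "spin": 0}
    - {"dx": 0.0417, "dy": 0.0133, "dz": 0, "spin": 0}
    - {"dx": 0.0417, "dy": 0.0133, "dz": 0, "spin": 0}
    - {"dx": 0.0417, "dy": 0.0133, "dz": 0, "spin": 0}
    - {"dx": 0.0417, "dy": 0.0133, "dz": 0, "spin": 0}

```text
time: 25.05
ee_pos: [0.4732, -0.0494, 0.3332]
orientation: [[-0.001, 1.0, 0.0], [1.0, 0.001, -0.0], [-0.0, 0.0, -1.0]]
contact_force: [0.8, 0.1, -0.2]
gripper_width: 0.394
grasp_force: 15.0
```

Request:
arm_command:
  steps:
    - {"dx": 0.0417, "dy": 0.0133, "dz": 0, "spin": 0}
    - {"dx": 0, "dy": 0, "dz": 0, "spin": 0}
    - {"dx": 0, "dy": 0, "dz": 0.04, "spin": 0}
    - {"dx": 0, "dy": 0, "dz": 0.04, "spin": 0}
    - {"dx": 0, "dy": 0, "dz": 0.025, "spin": 0}
    - {"dx": 0, "dy": 0, "dz": 0.008, "spin": 0}
    - {"dx": 0, "dy": 0, "dz": 0, "spin": 0}
    - {"dx": 0, "dy": 0, "dz": 0, "spin": 0}

```text
time: 25.85
ee_pos: [0.4869, -0.0097, 0.2216]
orientation: [[-0.001, 1.0, 0.002], [1.0, 0.001, -0.0], [-0.0, 0.002, -1.0]]
contact_force: [0.6, -0.3, 0.3]
gripper_width: 0.394
grasp_force: 15.0
```

Request:
arm_command:
  steps:
    - {"dx": 0, "dy": 0, "dz": 0, "spin": 0}
    - {"dx": 0, "dy": 0, "dz": 0, "spin": 0}
    - {"dx": 0, "dy": 0, "dz": 0, "spin": 0}
    - {"dx": 0, "dy": 0, "dz": -0.02, "spin": 0}
    - {"dx": 0, "dy": 0, "dz": -0.04, "spin": 0}
    - {"dx": 0, "dy": 0, "dz": -0.04, "spin": 0}
    - {"dx": 0, "dy": 0, "dz": -0.04, "spin": 0}
    - {"dx": 0.041, "dy": 0, "dz": 0, "spin": 0}
    - {"dx": 0.041, "dy": 0, "dz": 0, "spin": 0}
    - {"dx": 0.041, "dy": 0, "dz": 0, "spin": 0}
  jaw: 0.05

```text
time: 26.85
ee_pos: [0.486, 0.1147, 0.3609]
orientation: [[-0.0, 1.0, 0.001], [1.0, 0.0, 0.0], [0.0, 0.001, -1.0]]
contact_force: [0.5, -0.9, 0.5]
gripper_width: 0.536
grasp_force: 0.0
```

Request:
arm_command:
  steps:
    - {"dx": 0.041, "dy": 0, "dz": 0, "spin": 0}
    - {"dx": 0.041, "dy": -0.001, "dz": 0, "spin": 0}
    - {"dx": 0, "dy": 0, "dz": 0, "spin": 0}
    - {"dx": 0, "dy": 0, "dz": 0, "spin": 0}

```text
time: 27.25
ee_pos: [0.4851, 0.196, 0.3602]
orientation: [[-0.003, 1.0, -0.0], [1.0, 0.003, -0.0], [-0.0, -0.0, -1.0]]
contact_force: [-0.5, 0.5, -0.4]
gripper_width: 0.539
grasp_force: 0.0
```

Run:
```python
from h import *
st();c=camera_info("wrist");np.save("w8.npy",c,allow_pickle=True);f=grab_frame("wrist");cv2.imwrite("pics/w8.png",f)
t=grab_frame("top");cv2.imwrite("pics/top8.png",t)
print(proj(camera_info("wrist"),[.4848,.2788,.06]))
cv2.imwrite("pics/w8b.png",np.vstack([np.hstack([cv2.resize(f,(400,300)),cv2.resize(t[130:290,200:413],(400,300),interpolation=cv2.INTER_CUBIC)]),cv2.resize(t[160:235,180:380],(800,300),interpolation=cv2.INTER_CUBIC)]))
```

```text
27.25 [0.4851 0.196  0.3602] [[-0.003, 1.0, -0.0], [1.0, 0.003, -0.0], [-0.0, -0.0, -1.0]] [-0.5  0.5 -0.4] 0.5391368120379731 0.0
(np.float64(261.15206441176787), np.float64(97.46171136418194))
```

View pics/w8b.png

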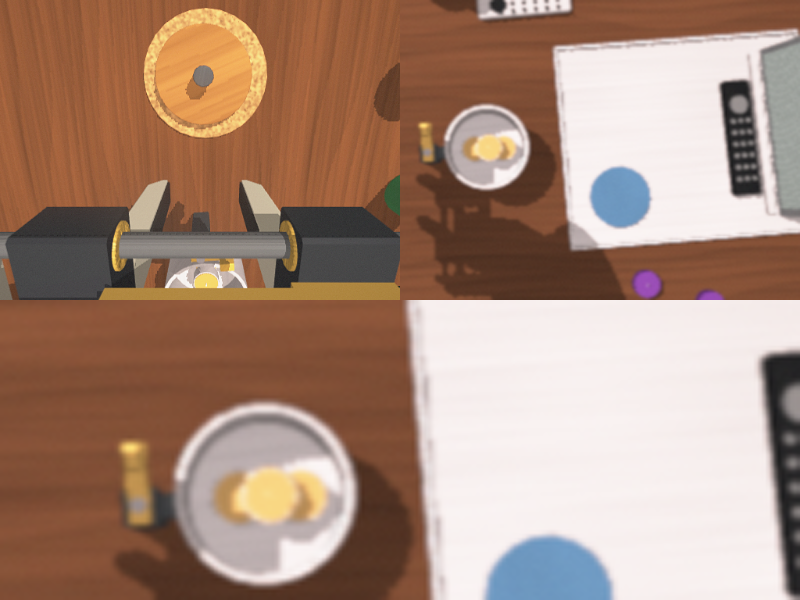

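All three tealights are in the canister and the tray is empty. The lid stands centred on the mat, its knob at (203,76) in the wrist half as predicted, and the button is still clear. Now I fetch the lid.

Request:
arm_command:
  steps:
    - {"dx": 0.042, "dy": 0, "dz": 0, "spin": 0}
    - {"dx": 0.0408, "dy": 0, "dz": 0, "spin": 0}
    - {"dx": 0, "dy": 0, "dz": 0.04, "spin": 0}
    - {"dx": 0, "dy": 0, "dz": 0.04, "spin": 0}
    - {"dx": 0, "dy": 0, "dz": 0.04, "spin": 0}
    - {"dx": 0, "dy": 0, "dz": 0.02, "spin": 0}
    - {"dx": 0, "dy": 0, "dz": 0.009, "spin": 0}
    - {"dx": 0, "dy": 0, "dz": 0, "spin": 0}
    - {"dx": 0, "dy": 0, "dz": 0, "spin": 0}

```text
time: 28.25
ee_pos: [0.4857, 0.278, 0.2126]
orientation: [[-0.0, 1.0, 0.001], [1.0, 0.0, 0.001], [0.001, 0.001, -1.0]]
contact_force: [-0.4, 0.3, 0.7]
gripper_width: 0.539
grasp_force: 0.0
```

Request:
arm_command:
  steps:
    - {"dx": 0, "dy": 0, "dz": 0, "spin": 0}
    - {"dx": 0, "dy": 0, "dz": 0, "spin": 0}
    - {"dx": 0, "dy": 0, "dz": 0, "spin": 0}
    - {"dx": 0, "dy": 0, "dz": 0, "spin": 0}
    - {"dx": 0, "dy": 0, "dz": 0, "spin": 0}
  jaw: 0
  grip_force: 30

```text
time: 28.75
ee_pos: [0.4852, 0.2784, 0.2115]
orientation: [[-0.001, 1.0, 0.0], [1.0, 0.001, 0.0], [0.0, 0.0, -1.0]]
contact_force: [-1.4, 0.2, 5.9]
gripper_width: 0.252
grasp_force: 30.0
```

Request:
arm_command:
  steps:
    - {"dx": 0, "dy": 0, "dz": -0.02, "spin": 0}
    - {"dx": 0, "dy": 0, "dz": -0.04, "spin": 0}
    - {"dx": 0, "dy": 0, "dz": -0.04, "spin": 0}
    - {"dx": 0, "dy": 0, "dz": -0.04, "spin": 0}
    - {"dx": -0.045, "dy": 0, "dz": 0, "spin": 0}
    - {"dx": -0.045, "dy": 0.0008, "dz": 0, "spin": 0}
    - {"dx": -0.045, "dy": 0.0008, "dz": 0, "spin": 0}
    - {"dx": -0.045, "dy": 0, "dz": 0, "spin": 0}
    - {"dx": -0.045, "dy": 0, "dz": 0, "spin": 0}
    - {"dx": -0.03, "dy": 0, "dz": 0, "spin": 0}

```text
time: 29.75
ee_pos: [0.4866, 0.021, 0.3511]
orientation: [[0.0, 1.0, 0.0], [1.0, -0.0, -0.0], [-0.0, 0.0, -1.0]]
contact_force: [0.7, 0.7, -2.3]
gripper_width: 0.251
grasp_force: 30.0
```

Request:
arm_command:
  steps:
    - {"dx": -0.03, "dy": 0, "dz": 0, "spin": 0}
    - {"dx": 0, "dy": 0, "dz": 0.02, "spin": 0}
    - {"dx": 0, "dy": 0, "dz": 0.02, "spin": 0}
    - {"dx": 0, "dy": 0, "dz": 0.01, "spin": 0}
    - {"dx": 0, "dy": 0, "dz": 0, "spin": 0}
    - {"dx": 0, "dy": 0, "dz": 0, "spin": 0}

```text
time: 30.35
ee_pos: [0.4872, -0.0065, 0.3018]
orientation: [[-0.001, 1.0, 0.0], [1.0, 0.001, -0.0], [-0.0, 0.0, -1.0]]
contact_force: [-0.5, -0.2, -0.3]
gripper_width: 0.253
grasp_force: 30.0
```

Run:
```python
from h import *
st();c=camera_info("wrist");f=grab_frame("wrist");cv2.imwrite("pics/w9.png",f);g=grab_frame("scene");cv2.imwrite("pics/s9.png",g)
cv2.imwrite("pics/w9b.png",np.hstack([cv2.resize(f,(400,300)),cv2.resize(g[120:240,190:350],(400,300),interpolation=cv2.INTER_CUBIC)]))
```

```text
30.35 [ 0.4872 -0.0065  0.3018] [[-0.001, 1.0, 0.0], [1.0, 0.001, -0.0], [-0.0, 0.0, -1.0]] [-0.5 -0.2 -0.3] 0.25300404808608423 29.999707639217377
```

View pics/w9b.png

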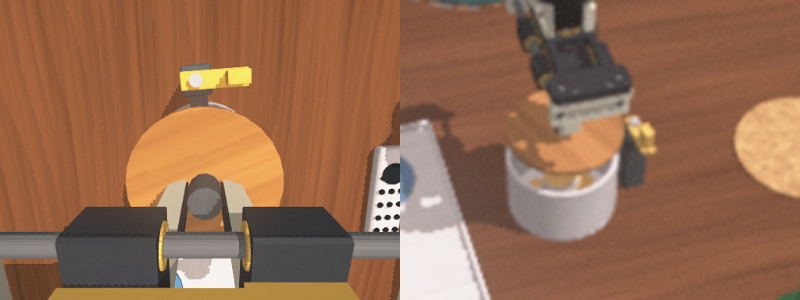

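The lid hangs level, centred over the mouth by eye, with the button clear (pivot at (195,81)). Lowering slowly.

Request:
arm_command:
  steps:
    - {"dx": 0, "dy": 0, "dz": 0.01, "spin": 0}
    - {"dx": 0, "dy": 0, "dz": 0.008, "spin": 0}
    - {"dx": 0, "dy": 0, "dz": 0.004, "spin": 0}
    - {"dx": 0, "dy": 0, "dz": 0.003, "spin": 0}
    - {"dx": 0, "dy": 0, "dz": 0, "spin": 0}
    - {"dx": 0, "dy": 0, "dz": 0, "spin": 0}

```text
time: 31.05
ee_pos: [0.4871, -0.0067, 0.2763]
orientation: [[-0.001, 1.0, 0.0], [1.0, 0.001, -0.0], [-0.0, 0.0, -1.0]]
contact_force: [-0.1, 0.3, -1.2]
gripper_width: 0.252
grasp_force: 30.0
```

Request:
arm_command:
  steps:
    - {"dx": 0, "dy": 0, "dz": 0.003, "spin": 0}
    - {"dx": 0, "dy": 0, "dz": 0.002, "spin": 0}
    - {"dx": 0, "dy": 0, "dz": 0, "spin": 0}
    - {"dx": 0, "dy": 0, "dz": 0, "spin": 0}

```text
time: 31.45
ee_pos: [0.4871, -0.0067, 0.2715]
orientation: [[-0.001, 1.0, 0.0], [1.0, 0.001, -0.0], [-0.0, 0.0, -1.0]]
contact_force: [-2.6, -0.2, 4.6]
gripper_width: 0.25
grasp_force: 30.0
```

Request:
arm_command:
  steps:
    - {"dx": 0, "dy": 0, "dz": 0, "spin": 0}
    - {"dx": 0, "dy": 0, "dz": 0, "spin": 0}
    - {"dx": 0, "dy": 0, "dz": 0, "spin": 0}
    - {"dx": 0, "dy": 0, "dz": -0.01, "spin": 0}
    - {"dx": 0, "dy": 0, "dz": -0.02, "spin": 0}
    - {"dx": 0, "dy": 0, "dz": -0.04, "spin": 0}
    - {"dx": 0, "dy": 0, "dz": -0.04, "spin": 0}
    - {"dx": 0, "dy": 0, "dz": 0, "spin": -0.146}
    - {"dx": 0, "dy": 0, "dz": 0, "spin": -0.146}
    - {"dx": 0, "dy": 0, "dz": 0, "spin": -0.146}
  jaw: 0.05

```text
time: 32.45
ee_pos: [0.4869, -0.0067, 0.3823]
orientation: [[-0.43, 0.903, 0.001], [0.903, 0.43, -0.0], [-0.001, 0.001, -1.0]]
contact_force: [0.8, -0.1, -1.5]
gripper_width: 0.535
grasp_force: 0.0
```

Request:
arm_command:
  steps:
    - {"dx": 0, "dy": 0, "dz": 0, "spin": -0.146}
    - {"dx": 0, "dy": 0, "dz": 0, "spin": -0.146}
    - {"dx": 0, "dy": 0, "dz": 0, "spin": -0.146}
    - {"dx": 0, "dy": 0, "dz": 0, "spin": -0.146}
    - {"dx": 0, "dy": 0, "dz": 0, "spin": -0.146}
    - {"dx": 0, "dy": 0, "dz": 0, "spin": -0.146}
    - {"dx": 0, "dy": 0, "dz": 0, "spin": -0.146}
    - {"dx": 0, "dy": 0, "dz": 0, "spin": -0.142}
    - {"dx": 0, "dy": 0, "dz": 0, "spin": 0}
    - {"dx": 0, "dy": 0, "dz": 0, "spin": 0}

```text
time: 33.45
ee_pos: [0.487, -0.0067, 0.3816]
orientation: [[-1.0, -0.028, 0.0], [-0.028, 1.0, -0.0], [-0.0, -0.0, -1.0]]
contact_force: [0.3, 0.1, 0.1]
gripper_width: 0.539
grasp_force: 0.0
```

Run:
```python
from h import *
st();c=camera_info("wrist");f=grab_frame("wrist");cv2.imwrite("pics/w10.png",f);np.save("w10.npy",c,allow_pickle=True)
cv2.imwrite("pics/w10b.png",cv2.resize(f[90:300,130:410],(800,600),interpolation=cv2.INTER_CUBIC))
```

```text
33.45 [ 0.487  -0.0067  0.3816] [[-1.0, -0.028, 0.0], [-0.028, 1.0, -0.0], [-0.0, -0.0, -1.0]] [0.3 0.1 0.1] 0.5386240691058352 0.0
```

View pics/w10b.png

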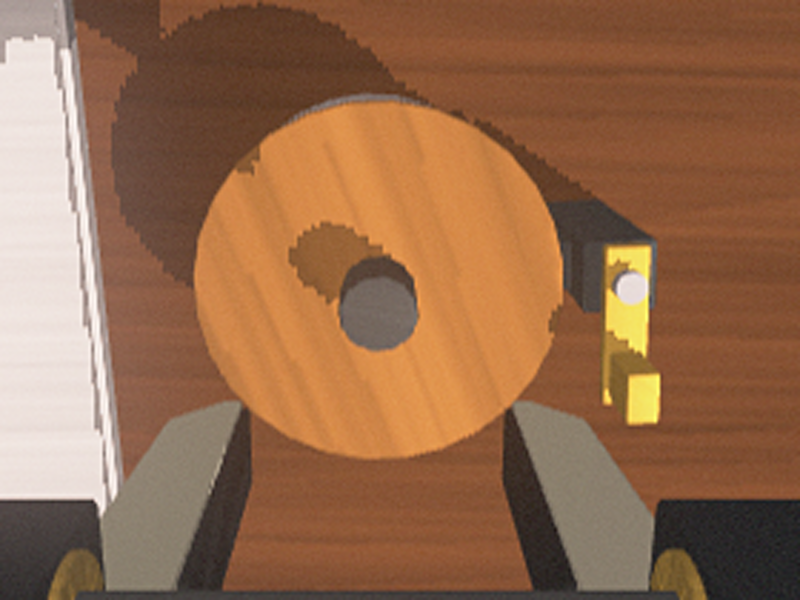

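The lid sits flat: lid edges (195–562, 100–458), knob top (379,314), pivot cap (632,287), fin top centre (643,398).

Run:
```python
from h import *
c=np.load("w10.npy",allow_pickle=True).item()
P=lambda u,v,z:np.round(at(c,130+u*.35,90+v*.35,z),4)
k=P(379,314,.106);print(k,"pivot",P(632,287,.087),"fin",P(643,398,.105),"lid",P(378.5,279,.078), "bar angle",P(608,400,.085),P(607,247,.085))
```

```text
[ 0.4871 -0.004   0.106 ] pivot [0.4818 0.075  0.087 ] fin [0.5117 0.0766 0.105 ] lid [ 0.4838 -0.0041  0.078 ] bar angle [0.5206 0.0718 0.085 ] [0.4697 0.0665 0.085 ]
```

Request:
arm_command:
  steps:
    - {"dx": -0.0124, "dy": 0.04, "dz": 0, "spin": 0}
    - {"dx": -0.0123, "dy": 0.0396, "dz": 0, "spin": 0}
    - {"dx": 0, "dy": 0, "dz": 0.04, "spin": 0}
    - {"dx": 0, "dy": 0, "dz": 0.03, "spin": 0}
    - {"dx": 0, "dy": 0, "dz": 0.02, "spin": 0}
    - {"dx": 0, "dy": 0, "dz": 0.011, "spin": 0}
    - {"dx": 0, "dy": 0, "dz": 0, "spin": 0}
    - {"dx": 0, "dy": 0, "dz": 0, "spin": 0}
  jaw: 0.04

```text
time: 34.3
ee_pos: [0.5094, 0.0736, 0.2813]
orientation: [[-1.0, -0.031, 0.001], [-0.031, 1.0, 0.0], [-0.001, 0.0, -1.0]]
contact_force: [-0.1, 0.6, 0.2]
gripper_width: 0.43
grasp_force: 0.0
```

Request:
arm_command:
  steps:
    - {"dx": 0, "dy": 0, "dz": 0, "spin": 0}
    - {"dx": 0, "dy": 0, "dz": 0, "spin": 0}
    - {"dx": 0, "dy": 0, "dz": 0, "spin": 0}
    - {"dx": 0, "dy": 0, "dz": 0, "spin": 0}
    - {"dx": 0, "dy": 0, "dz": 0, "spin": 0}
  jaw: 0
  grip_force: 8

```text
time: 34.8
ee_pos: [0.5092, 0.0736, 0.2804]
orientation: [[-0.999, -0.032, 0.0], [-0.032, 0.999, -0.0], [-0.0, -0.0, -1.0]]
contact_force: [-0.4, -2.1, 2.2]
gripper_width: 0.11
grasp_force: 8.0
```

Request:
arm_command:
  steps:
    - {"dx": 0.0003, "dy": -0.004, "dz": 0, "spin": 0.147}
    - {"dx": 0.0003, "dy": -0.004, "dz": 0, "spin": 0.147}
    - {"dx": 0.0003, "dy": -0.004, "dz": 0, "spin": 0.147}
    - {"dx": 0.0003, "dy": -0.004, "dz": 0, "spin": 0.147}
    - {"dx": 0.0003, "dy": -0.004, "dz": 0, "spin": 0.147}
    - {"dx": 0.0003, "dy": -0.004, "dz": 0, "spin": 0.147}
    - {"dx": 0.0003, "dy": -0.004, "dz": 0, "spin": 0.147}
    - {"dx": 0.0003, "dy": -0.004, "dz": 0, "spin": 0.147}
    - {"dx": 0.0003, "dy": -0.004, "dz": 0, "spin": 0.147}
    - {"dx": 0.0003, "dy": -0.004, "dz": 0, "spin": 0.147}

```text
time: 35.8
ee_pos: [0.4855, 0.0449, 0.2806]
orientation: [[-0.126, 0.992, 0.001], [0.992, 0.126, -0.003], [-0.003, 0.001, -1.0]]
contact_force: [1.0, -10.4, 3.4]
gripper_width: 0.112
grasp_force: 7.9
```

Request:
arm_command:
  steps:
    - {"dx": 0, "dy": 0, "dz": 0, "spin": 0}
    - {"dx": 0, "dy": 0, "dz": 0, "spin": 0}

```text
time: 36.0
ee_pos: [0.4854, 0.045, 0.2805]
orientation: [[-0.132, 0.991, -0.0], [0.991, 0.132, -0.003], [-0.003, -0.0, -1.0]]
contact_force: [-2.8, -11.6, 4.0]
gripper_width: 0.109
grasp_force: 7.9
```

Request:
arm_command:
  steps:
    - {"dx": 0, "dy": -0.0015, "dz": 0, "spin": 0.05}
    - {"dx": 0, "dy": 0, "dz": 0, "spin": 0}
    - {"dx": 0, "dy": 0, "dz": 0, "spin": 0}

```text
time: 36.3
ee_pos: [0.484, 0.0448, 0.2805]
orientation: [[-0.082, 0.997, 0.0], [0.997, 0.082, -0.003], [-0.003, -0.0, -1.0]]
contact_force: [-2.0, -12.2, 3.5]
gripper_width: 0.11
grasp_force: 7.9
```

Request:
arm_command:
  steps:
    - {"dx": 0, "dy": 0, "dz": 0, "spin": 0}
    - {"dx": 0, "dy": 0, "dz": 0, "spin": 0}
    - {"dx": 0, "dy": 0, "dz": 0, "spin": 0}
    - {"dx": 0, "dy": 0, "dz": -0.01, "spin": 0}
    - {"dx": 0, "dy": 0, "dz": -0.02, "spin": 0}
    - {"dx": 0, "dy": 0, "dz": -0.045, "spin": 0}
    - {"dx": 0, "dy": 0, "dz": -0.045, "spin": 0}
    - {"dx": 0, "dy": 0, "dz": -0.045, "spin": 0}
    - {"dx": 0, "dy": 0, "dz": 0, "spin": 0}
    - {"dx": 0, "dy": 0, "dz": 0, "spin": 0}
  jaw: 0.04

```text
time: 37.3
ee_pos: [0.4838, 0.0456, 0.4465]
orientation: [[-0.083, 0.997, 0.002], [0.997, 0.083, 0.0], [-0.0, 0.002, -1.0]]
contact_force: [0.6, -0.6, -0.1]
gripper_width: 0.432
grasp_force: 0.0
```

Run:
```python
from h import *
st();c=camera_info("wrist");f=grab_frame("wrist");cv2.imwrite("pics/w11.png",f);np.save("w11.npy",c,allow_pickle=True)
u,v=map(int,proj(c,[.487,.02,.08]));x,y=max(0,u-110),max(0,v-80);print(x,y)
cv2.imwrite("pics/w11b.png",cv2.resize(f[y:y+180,x:x+240],(800,600),interpolation=cv2.INTER_CUBIC))
```

```text
37.3 [0.4838 0.0456 0.4465] [[-0.083, 0.997, 0.002], [0.997, 0.083, 0.0], [-0.0, 0.002, -1.0]] [ 0.6 -0.6 -0.1] 0.4316650689318589 0.0
151 120
```

View pics/w11b.png

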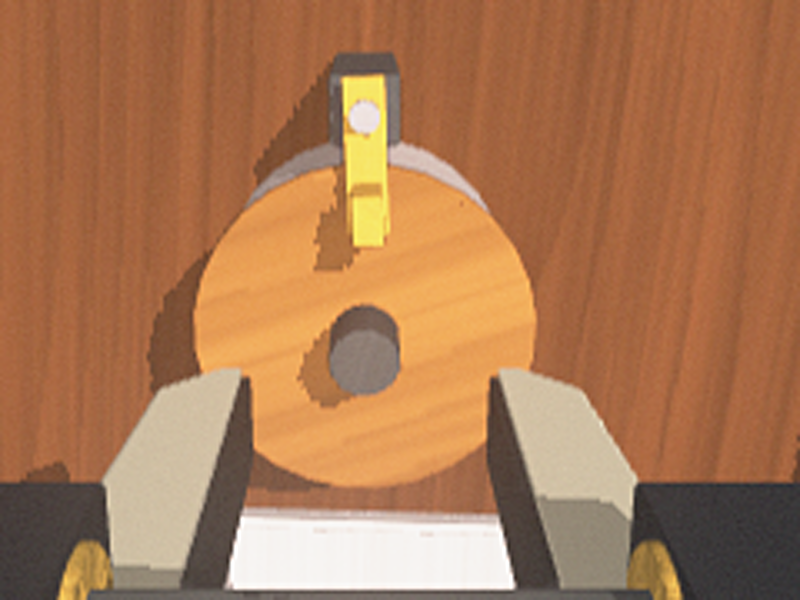

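The lid is flat and centred, and the bar runs from the pivot (363,117) through the fin (370,220) towards the knob (365,355), within about 0.05 rad. The gripper is clear, so I hand in.

```bash
python3 -c "
from h import *
print(job_done())"
```

```text
the job is handed in; nothing more can be done
None
```

Job handed in at 37 s of the 210 s limit, verdict not shown: all three tealights found are in the canister, the lid is seated flat, and the turnbutton is back across it, about 0.05 rad from the knob.

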